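Mist the bead table, then hold the coral bead box open

ROBOT

A 7-joint arm with a two-finger parallel gripper is mounted at the origin on the work surface. World frame = base frame: x ahead of the robot, y to its left, z up, the work surface at z = 0. Lengths are in m, angles in rad, forces in N, time in s.
With the tool pointing down it reaches from about 0.4 to 0.85 m from the base axis. Payload 6.9 kg.
Tool frame: the origin (TCP) lies midway between the tips of the shut fingers; the grasp point (between the pads) lies 19 mm behind it (arm.grip_depth is the distance from the TCP to the grasp point, in m); x points along the fingers, y is the direction in which the jaws open and shut, and the axes are right-handed (so a half turn about x gives the same grasp; the last joint's range is limited). The gripper opens to 85 mm and grips with 20 to 120 N. Pads are 22 mm wide; open, the fingers measure 114 mm over their backs; the gripper's body (76 mm by 85 mm) begins 54 mm behind the grasp point. The pads swing forward as they close: fully open they stand 13 mm farther back than shut.
Start: joints at [1.355, 0.507, -0.238, 1.5, 0.126, 1.149, -0.155], TCP at [0.197, -0.593, 0.231] pointing down, gripper open.
Joint ranges: [-3.08, 3.08], [-0.24, 2.05], [-1.43, 1.35], [0, 2.5], [-1.52, 4.66], [0.17, 1.96], [-2.89, 2.89]. Speed limits (rad/s): [2.39, 2.39, 3.14, 3.14, 3.14, 3.14, 3.14].

INTERFACE

Orientations are given as a unit quaternion [w, x, y, z].
In Python, from workcell import arm gives the robot as it stands. Calls block until the motion is done:
- arm.reach(position, orientation): joint-space move of the TCP to a pose.
- arm.servo_line(position, rotation=None, feed=0.15): straight line of the TCP; rotation=None keeps the orientation; feed is the mean speed in m/s.
- arm.move_joints(angles): joint-space move.
- arm.grip(opening, force=None): finger opening in m; force is the grip in N (None keeps the last); returns when the fingers have stopped.
- arm.sleep(seconds).
- arm.inverse_kinematics(position, orientation): joint angles nearest the present ones, or None.
- arm.get_image(name): name is "scene" or "top"; returns the picture (480x640x3 uint8, blue, green, red); there is no depth.
- arm.camera_model(name): a dict with "intrinsics" (3x3 intrinsics, pixels), "k1" (the pictures are not rectified: a ray, as slopes to the right and down, at radius r is drawn at 1 + k1 r^2 times it, then the intrinsics apply), "rvec" (rotation vector, rad) and "tvec" (3), from world to camera coordinates, as OpenCV has them. Camera axes: x right, y down, z forward; pixel columns grow to the right and rows downward; lengths in m; the calibration is good to about 2 mm. A picture is of the moment at which its call begins. camera_model takes no time and is no camera call.
A pose or a line that the arm cannot do raises arm.Unreachable and nothing moves.
- arm.close_job(): hands the job in, once; it reports no verdict.
Trained networks look in the newest picture that a camera, given by its name, has taken for a name from the list of things; names that differ only in an ending like _2 or _b are one class to them, and where a whole thing is asked for, a point or a joint stands for the part that bears it (a point fixed in the world has none). Each returns a list of dicts, best first, with "p" (0 to 1); they miss things now and then, are a little off and sometimes report something else, mostly with a low value. They report only what shows in the picture. A call takes as long as a camera call.
- arm.recognise(camera, target): "location" ([column, row] in pixels, amid what is visible of it).
- arm.silhouettes(camera, target): "mask" (480x640 bool, what is visible of it) and "location" ([column, row] in pixels, amid what is visible of it).
- arm.pinpoint(camera, target): "location" ([column, row] in pixels: a listed point, or the origin of a listed thing).
Readings, each from a call of its own:
- arm.read_t(): time.
- arm.read_joint_pos(): joint angles.
- arm.read_joint_velocities(): joint speeds.
- arm.read_joint_efforts(): joint torques, N m.
- arm.read_ee_pos(): TCP position.
- arm.read_ee_rot(): TCP orientation.
- arm.read_force(): force on the tool from outside, world axes, zero at the start.
- arm.read_torque(): the same for the moment, N m.
- arm.read_grip_width(): finger opening in m.
Only numpy, scipy, OpenCV 4.12 (cv2) and the standard library are available. Lean on these libraries where they do the work, as an engineer would, in place of code of your own. Each camera call takes 0.05 s, during which the arm holds its last target. There are 200 camera calls.

TASK

Give the anti-static spray a press: push the orange cap of the bottle all the way down and let it spring back up. Then lift the lid of the bead box with the coral-red beads and hold it half open, at 45 degrees, so that beads can be picked out; finish while still holding it there, because the lid falls shut when let go. Keep the green bead box shut and leave the jar, the dish and the thread spool where they stand.

Things in the scene. Friction and masses are not known exactly. Their poses are not given: they have to be found in the camera images.
- spray_bottle: white anti-static spray bottle with a blue band, fixed upright to the table: 56 mm in diameter, shoulder at 90 mm, with its cap 152 mm high. Origin: centre of its underside; z up
- spray_cap_top (a point): centre of the flat top of the bottle's orange push cap, 34 mm in diameter, 152 mm above the table when up; moves with the cap
- spray_cap (a joint): how far the cap is pressed down, in m: 0 = up, 0.008 = all the way down (more than 0.006 sprays); a spring pushes it back, 1.3 N at the top to 6.5 N all the way down
- coral_box: clear hinged bead box full of coral-red beads, fixed to the table: 130 (x) x 150 (y) x 60 mm high without its lid, walls 3 mm. Origin: centre of its underside; x points from the front (pull tab, robot side) to the back (hinge), z up
- coral_lid_tab (a point): middle of the blue pull tab of the coral box's lid: a cylinder 22 mm in diameter, 22 mm wide along the box's y, its flat ends facing box +y and -y (pinch them from above; the tab turns between the fingers as the lid swings). It juts out on a stem 14 mm wide, 5 mm thick, 30 mm in front of the lid's edge, 62.5 mm above the table when shut, 162 mm from the hinge; moves with the lid
- coral_lid_hinge (a point): middle of the hinge line of the coral box's lid, at the back top edge of the box, 60 mm above the table; the line runs along the box's y
- coral_lid (a joint): lid of the coral bead box, a clear panel 132 x 152 x 5 mm, about 0.2 kg: angle in rad, 0 = shut, growing as the front edge swings up and back (0.785 = 45 degrees), at most 1.9. It falls shut when let go
- green_box: clear hinged bead box full of dark green beads, fixed to the table: 130 (x) x 150 (y) x 60 mm high without its lid, walls 3 mm. Origin: centre of its underside; x points from the front (pull tab, robot side) to the back (hinge), z up. Same shape as the coral box; the two may have changed places
- green_lid (a joint): lid of the green bead box, a clear panel 132 x 152 x 5 mm, about 0.2 kg: angle in rad, 0 = shut, growing as the front edge swings up and back (0.785 = 45 degrees), at most 1.9. It falls shut when let go. To stay shut
- bead_jar: amber glass jar with aluminium cap, 56 mm in diameter, 65 mm high, loose bystander. Origin: centre of its underside
- bead_dish: small blue ceramic dish, 72 mm in diameter, 28 mm high, loose bystander. Origin: centre of its underside
- thread_spool: red thread spool standing on end, 40 mm in diameter, 38 mm high, loose bystander. Origin: centre of its underside

How it is judged:
On the way, in this order (a step that is already met when the one before it is completed fails the run):
1. the spray cap is pressed down (value of joint spray_cap above 0.006 m), for 0.05 s.
2. the spray cap is let up again, with the coral lid still shut (value of joint spray_cap below 0.001 m and value of joint coral_lid below 0.2 rad), for 0.1 s.
3. the robot holds the coral lid still at about 45 degrees (value of joint coral_lid between 0.663 and 0.908 rad and velocity of joint coral_lid between -0.1 and 0.1 rad/s and contact force between any of the fingers, the arm and coral_box above 0.3 N), for 0.3 s.
At the end, for the whole second after the job is handed in: The robot is still holding the coral box's lid, at rest (under 0.1 rad/s), between 38 and 52 degrees open (0.663 to 0.908 rad); the spray cap is up (within 1.5 mm), the green lid shut (under 0.08 rad), and the jar, dish and spool upright and within 30 mm of where they stood (all of step 3 and value of joint spray_cap below 0.0015 m and value of joint green_lid below 0.08 rad and distance of each of bead_jar, bead_dish, thread_spool from where it was at the start of the episode below 0.03 m and angle between each of bead_jar, bead_dish, thread_spool's own z axis and vertical below 0.2 rad); the arm keeps its last pose, push and grip.
It fails at once if the green box's lid is opened (value of joint green_lid above 0.15 rad).
It fails at once if the jar, dish or spool is pushed away or knocked over (distance of any of bead_jar, bead_dish, thread_spool from where it was at the start of the episode above 0.04 m or angle between any of bead_jar, bead_dish, thread_spool's own z axis and vertical above 0.4 rad).
It also fails if it takes over 58 s, if anything falls off the work surface, if the arm or the gripper's body presses on something with over 40 N, if the wrist force passes 120 N, or if a joint passes its speed limit or range.

## Working session

There is one attempt and no reset: what is moved stays moved. The work goes in short steps, each a Python script; the robot and the scene stay as the last script left them, time stands still between calls to the robot, and variables do not carry over. Pictures are saved under pics/ and viewed, about 8 in all and at most 12, crops included, and the job is handed in when it is done.

```bash
mkdir -p pics
cat > h.py <<'E'
import numpy as np, cv2
from workcell import arm
from scipy.spatial.transform import Rotation as R
def ray(cam,px):
    m=arm.camera_model(cam);K=np.array(m["intrinsics"],float)
    d=cv2.undistortPoints(np.array([[px]],float),K,np.array([m["k1"],0,0,0],float))[0,0]
    Rm=cv2.Rodrigues(np.array(m["rvec"],float))[0];t=np.array(m["tvec"],float).ravel()
    # drawn at 1+k1 r^2 times ray = OpenCV radial model
    v=Rm.T@np.array([d[0],d[1],1]);return -Rm.T@t,v/np.linalg.norm(v)
def at_z(cam,px,z):
    o,v=ray(cam,px);return o+v*(z-o[2])/v[2]
def tri(pxs):
    A=np.zeros((3,3));b=np.zeros(3)
    for cam,px in pxs.items():
        o,v=ray(cam,px);P=np.eye(3)-np.outer(v,v);A+=P;b+=P@o
    x=np.linalg.solve(A,b);return x,[np.linalg.norm(np.cross(x-ray(c,p)[0],ray(c,p)[1])) for c,p in pxs.items()]
def quat(yaw):
    "tool x down, tool y along world direction yaw"
    x=np.array([0,0,-1.]);y=np.array([np.cos(yaw),np.sin(yaw),0]);z=np.cross(x,y)
    q=R.from_matrix(np.c_[x,y,z]).as_quat();return [q[3],q[0],q[1],q[2]]
E
python3 - <<'E'
from h import *
np.set_printoptions(precision=4,suppress=True)
for c in("scene","top"):cv2.imwrite(f"pics/{c}0.png",arm.get_image(c))
Z={"spray_cap_top":.152,"coral_lid_tab":.0625,"coral_lid_hinge":.06,"coral_box":0,"green_box":0,"bead_jar":0,"bead_dish":0,"thread_spool":0,"spray_bottle":0}
for n,z in Z.items():
    px={}
    for c in("scene","top"):
        r=arm.pinpoint(c,n)
        for d in r[:2]:print(n,c,np.round(d["location"],1),round(d["p"],2),at_z(c,d["location"],z))
        if r:px[c]=r[0]["location"]
    if len(px)==2:print("   tri",*tri(px))
print(arm.read_ee_rot(),arm.read_ee_pos(),arm.read_t(),arm.grip_depth)
E
```

```text
spray_cap_top top [303.3 181. ] 0.59 [0.6928 0.023  0.152 ]
coral_lid_tab scene [216.7 267.5] 0.94 [ 0.4638 -0.1774  0.0625]
coral_lid_tab top [382.9 279.7] 0.9 [ 0.4514 -0.1753  0.0625]
   tri [ 0.4524 -0.1772  0.0418] [np.float64(0.0007653749227079374), np.float64(0.0007653749227078761)]
coral_lid_hinge scene [238.4 339.9] 0.91 [ 0.6233 -0.2096  0.06  ]
coral_lid_hinge top [390.2 216.1] 0.68 [ 0.6154 -0.1999  0.06  ]
   tri [ 0.6174 -0.2061  0.04  ] [np.float64(0.0034896143781892107), np.float64(0.0034896143781892462)]
coral_box scene [233.  322.5] 0.76 [ 0.5632 -0.2017  0.    ]
coral_box top [388.8 244.1] 0.74 [ 0.5486 -0.2019  0.    ]
   tri [ 0.5519 -0.2034 -0.0268] [np.float64(0.0022529269926560166), np.float64(0.00225292699265609)]
green_box scene [390. 245.] 0.96 [0.5893 0.1851 0.    ]
green_box top [238.7 233.9] 0.66 [0.5837 0.1982 0.    ]
green_box top [304.3 181.5] 0.31 [0.7225 0.0205 0.    ]
   tri [ 0.5839  0.1972 -0.0199] [np.float64(0.0038178001234750983), np.float64(0.003817800123474828)]
bead_jar scene [155.6 375.7] 0.9 [ 0.5792 -0.3786  0.    ]
bead_jar top [455.4 2
[... 232 characters left out ...]
6 [0.5243 0.3922 0.    ]
bead_dish top [169.1 255.4] 0.63 [0.5297 0.3847 0.    ]
   tri [0.5293 0.3827 0.0128] [np.float64(0.0011025338491012083), np.float64(0.0011025338491012122)]
thread_spool scene [287.6 225.5] 0.76 [0.42   0.0134 0.    ]
thread_spool top [306.1 294.3] 0.53 [0.4196 0.0215 0.    ]
   tri [ 0.4183  0.0182 -0.0058] [np.float64(0.0036396364299621136), np.float64(0.003639636429962172)]
spray_bottle scene [356.2 315.3] 0.72 [0.6871 0.0247 0.    ]
spray_bottle top [302.1 195.3] 0.65 [0.6849 0.0272 0.    ]
   tri [ 0.6858  0.0268 -0.0062] [np.float64(0.0004712152677580802), np.float64(0.00047121526775809313)]
[-0.1129 -0.698  -0.1129  0.698 ] [ 0.197  -0.5931  0.2313] 1.0 0.0187
```

View pics/scene0.png

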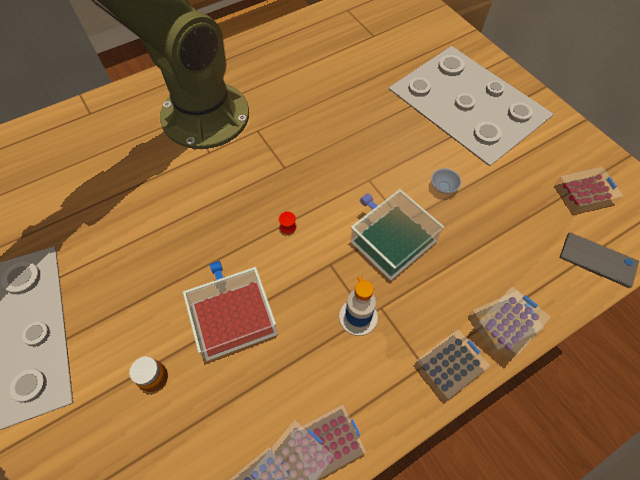

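View pics/top0.png

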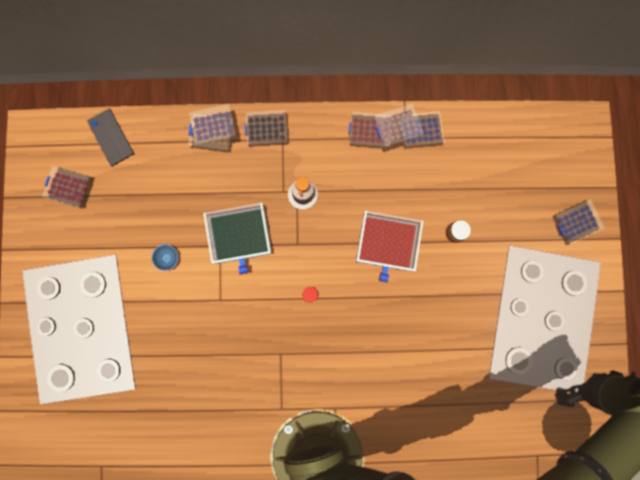

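The pictures show the coral box, with its tab at about (384,277) in top and (216,268) in scene. The spray cap is at about (303,185) in top and (363,289) in scene. I'll refine the tab, cap and box yaw by colour.

Run:
```python
from h import *
np.set_printoptions(precision=4,suppress=True)
out=[]
for c,(tb,cp) in {"scene":((216,270),(363,289)),"top":((384,274),(303,185))}.items():
    im=cv2.imread(f"pics/{c}0.png");hsv=cv2.cvtColor(im,cv2.COLOR_BGR2HSV)
    for nm,(lo,hi),p,z in(("tab",((95,110,60),(130,255,255)),tb,.0625),("cap",((6,190,120),(20,255,255)),cp,.147)):
        m=cv2.inRange(hsv,lo,hi);w=np.zeros_like(m);w[p[1]-18:p[1]+18,p[0]-18:p[0]+18]=1;m=m*w
        n,l,s,ce=cv2.connectedComponentsWithStats(m);
        i=1+np.argmax(s[1:,4]);print(c,nm,s[i],ce[i],at_z(c,ce[i],z))
        if nm=="tab":
            ys,xs=np.where(l==i);P=np.array([at_z(c,(x,y),z) for x,y in zip(xs,ys)])
            print("  x range",P[:,0].min(),P[:,0].max(),"front part centre",P[P[:,0]<P[:,0].min()+.022].mean(0))
    hm=cv2.inRange(hsv,(0,120,60),(5,255,255))|cv2.inRange(hsv,(172,120,60),(180,255,255))
    n,l,s,ce=cv2.connectedComponentsWithStats(hm);i=[k for k in range(1,n) if s[k,4]>800]
    for k in i:
        if abs(ce[k][0]-tb[0])<40:
            ys,xs=np.where(l==k);P=np.array([at_z(c,(x,y),.045)[:2] for x,y in zip(xs,ys)],np.float32)
            print(c,"beads",cv2.minAreaRect(P),P.mean(0))
    x,y=tb;out.append(cv2.resize(im[y-40:y+100 if c=="scene" else y+60,x-60:x+80][:100],None,fx=4,fy=4))
h=min(o.shape[0] for o in out)
cv2.imwrite("pics/crop.png",np.hstack([cv2.resize(o[:h],(400,int(h*400/560))) for o in out]))
```

```text
scene tab [210 261  13  19 144] [216.3542 269.2847] [ 0.4671 -0.1798  0.0625]
  x range 0.4481551068421623 0.4890727464378305 front part centre [ 0.4599 -0.1787  0.0625]
scene cap [355 276  19  22 288] [363.6215 287.8854] [0.6891 0.0273 0.147 ]Traceback (most recent call last):
  File "<stdin>", line 17, in <module>
  File "h.py", line 11, in at_z
    o,v=ray(cam,px);return o+v*(z-o[2])/v[2]
        ~~~^^^^^^^^
  File "h.py", line 5, in ray
    m=arm.camera_model(cam);K=np.array(m["intrinsics"],float)
ValueError: time passes only in moves, steps and waits
```

```bash
sed -i 's/^def ray/import functools\n@functools.cache\ndef cam_model(c): return arm.camera_model(c)\ndef ray/; s/m=arm.camera_model(cam)/m=cam_model(cam)/' h.py
python3 - <<'E'
from h import *
np.set_printoptions(precision=4,suppress=True)
out=[]
for c,(tb,cp) in {"scene":((216,270),(363,289)),"top":((384,274),(303,185))}.items():
    im=cv2.imread(f"pics/{c}0.png");hsv=cv2.cvtColor(im,cv2.COLOR_BGR2HSV)
    for nm,(lo,hi),p,z in(("tab",((95,110,60),(130,255,255)),tb,.0625),("cap",((6,190,120),(20,255,255)),cp,.147)):
        m=cv2.inRange(hsv,lo,hi);w=np.zeros_like(m);w[p[1]-18:p[1]+18,p[0]-18:p[0]+18]=1;m=m*w
        n,l,s,ce=cv2.connectedComponentsWithStats(m);
        i=1+np.argmax(s[1:,4]);print(c,nm,s[i],ce[i],at_z(c,ce[i],z))
        if nm=="tab":
            ys,xs=np.where(l==i);P=np.array([at_z(c,(x,y),z) for x,y in zip(xs,ys)])
            print("  x range",P[:,0].min(),P[:,0].max(),"front part centre",P[P[:,0]<P[:,0].min()+.022].mean(0))
    hm=cv2.inRange(hsv,(0,120,60),(5,255,255))|cv2.inRange(hsv,(172,120,60),(180,255,255))
    n,l,s,ce=cv2.connectedComponentsWithStats(hm);i=[k for k in range(1,n) if s[k,4]>800]
    for k in i:
        if abs(ce[k][0]-tb[0])<40:
            ys,xs=np.where(l==k);P=np.array([at_z(c,(x,y),.045)[:2] for x,y in zip(xs,ys)],np.float32)
            print(c,"beads",cv2.minAreaRect(P),P.mean(0))
    x,y=tb;out.append(cv2.resize(im[y-60:y+40,x-60:x+40],(400,400),interpolation=cv2.INTER_CUBIC))
cv2.imwrite("pics/crop.png",np.hstack(out))
E
```

```text
scene tab [210 261  13  19 144] [216.3542 269.2847] [ 0.4671 -0.1798  0.0625]
  x range 0.4481551068421623 0.4890727464378305 front part centre [ 0.4599 -0.1787  0.0625]
scene cap [355 276  19  22 288] [363.6215 287.8854] [0.6891 0.0273 0.147 ]
scene beads ((0.5628884434700012, -0.19609099626541138), (0.13145150244235992, 0.10110899060964584), 79.0936279296875) [ 0.5649 -0.1974]
top tab [380 267   8  14  77] [384.1299 274.2468] [ 0.4653 -0.1789  0.0625]
  x range 0.4504470961149839 0.48380957399467306 front part centre [ 0.4602 -0.1781  0.0625]
top cap [298 178  10  15  59] [302.6271 183.3898] [0.6879 0.0247 0.147 ]
top beads ((0.5500786900520325, -0.1925831437110901), (0.1289849728345871, 0.10887261480093002), 78.91850280761719) [ 0.5499 -0.1924]
```

View pics/crop.png

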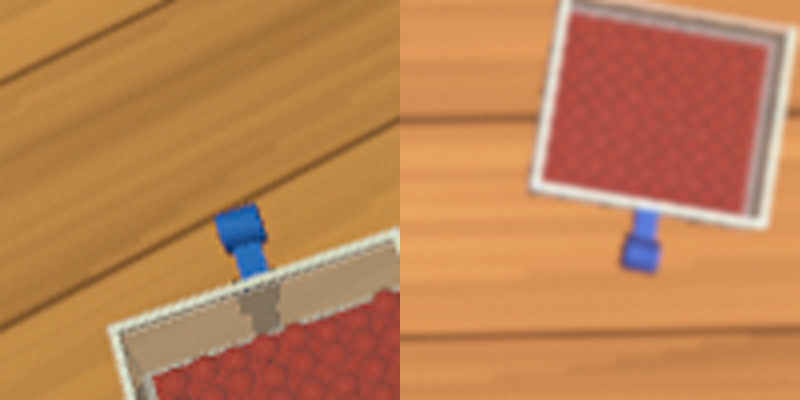

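The tab is at about (0.460, -0.178) in both views, box yaw is about -0.19, and the cap is at about (0.688, 0.026). Next, the press.

Run:
```python
from h import *
np.set_printoptions(precision=4,suppress=True)
q0=arm.read_joint_pos();best=None
for yaw in np.linspace(-np.pi,np.pi,13):
    j=arm.inverse_kinematics([.688,.026,.23],quat(yaw))
    if j is not None:
        d=np.abs(np.array(j)-q0).max()
        if best is None or d<best[0]:best=(d,yaw)
print(best)
arm.grip(0.0,60)
arm.reach([.688,.026,.23],quat(best[1]))
print("t",arm.read_t(),arm.read_grip_width(),arm.read_ee_pos(),arm.read_force())
arm.servo_line([.688,.026,.160],feed=.1);f0=np.array(arm.read_force());print(f0)
for z in np.arange(.156,.1389,-.002):
    arm.servo_line([.688,.026,z],feed=.03);arm.sleep(.1)
    f=np.array(arm.read_force())-f0;print(round(z,4),arm.read_ee_pos()[2],f)
    if f[2]>9:break
arm.sleep(.2)
cv2.imwrite("pics/press.png",arm.get_image("scene")[190:390,250:480].repeat(3,0).repeat(3,1))
arm.servo_line([.688,.026,.23],feed=.12);arm.sleep(.2)
print("t",arm.read_t(),arm.read_force())
for y in(1.38,1.38-np.pi):print(y,arm.inverse_kinematics([.46,-.178,.13],quat(y)),arm.read_joint_pos())
```

```text
(np.float64(0.9106410423505663), np.float64(1.0471975511965974))
t 4.55 7.711730315155551e-05 [0.6881 0.0246 0.2299] [-0.4812 -0.1421 -0.1327]
[ 0.4447 -1.0173  0.8147]
0.156 0.1562578143820187 [-0.203   1.994  -0.8781]
0.154 0.15397324030201145 [-0.5679  0.7751 -0.7632]
0.152 0.15216311418024742 [-0.0635  1.2361 -0.5848]
0.15 0.15016086867852815 [0.7912 1.0645 0.5553]
0.148 0.14819210942212468 [0.522  1.7356 3.9408]
0.146 0.1462086620424368 [-0.0247  1.3309  4.5061]
0.144 0.14444578419158066 [-0.379   1.0765  5.2331]
0.142 0.1440331623908486 [-3.4575 -0.4223 14.0766]
t 9.5667 [-0.1623 -0.4901  0.1541]
1.38 [ 1.1039  0.7416 -1.3234  1.9744  0.8183  1.1133  0.8022] [ 0.4503  0.8123 -1.1474  1.305   0.7276  1.4646  0.4116]
-1.7615926535897932 [ 0.6788  0.4538 -0.5134  1.9789  0.3095  0.7852 -1.7743] [ 0.4503  0.8123 -1.1474  1.305   0.7276  1.4646  0.4116]
```

View pics/press.png

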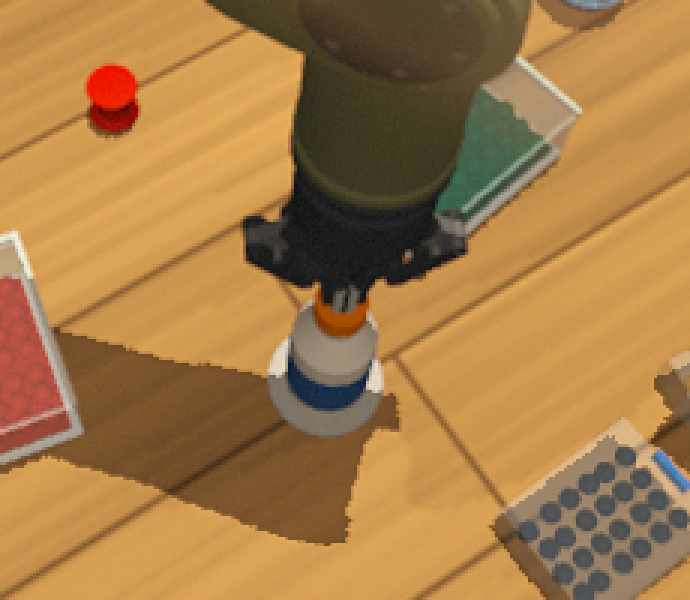

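The picture shows the finger tips on the orange cap at crop (342,310), and the force jump at z = 0.144 means the cap hit its stop. Next, approach and grip the tab.

Run:
```python
from h import *
np.set_printoptions(precision=4,suppress=True)
q=quat(-1.76)
arm.grip(.055)
arm.reach([.46,-.178,.15],q)
f0=np.array(arm.read_force())
arm.servo_line([.46,-.178,.085],feed=.1)
cv2.imwrite("pics/pre.png",arm.get_image("scene")[190:340,130:330].repeat(3,0).repeat(3,1))
print(arm.read_t(),arm.read_ee_pos(),np.array(arm.read_force())-f0)
a=np.pi/4;u=np.array([np.cos(-.19),np.sin(-.19)])
e=np.array([.46,-.178])+u*.162*(1-np.cos(a))
print(arm.inverse_kinematics([*e,.044+.162*np.sin(a)],q))
```

```text
12.8583 [ 0.4605 -0.178   0.0855] [-0.5466  0.7795  0.3177]
[ 0.664   0.4825 -0.5299  1.8272  0.3011  0.9123 -1.7624]
```

View pics/pre.png

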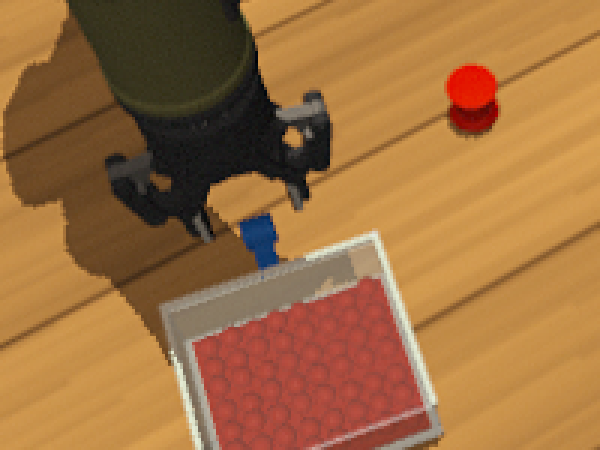

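Fingers straddle the blue tab (crop 257,230) symmetrically. Descend, pinch, and swing.

Run:
```python
from h import *
np.set_printoptions(precision=4,suppress=True)
f0=np.array(arm.read_force())
arm.servo_line([.46,-.178,.043],feed=.06)
print("down",arm.read_ee_pos(),np.array(arm.read_force())-f0)
w=arm.grip(.01,40);arm.sleep(.2)
print("grip",arm.read_grip_width(),np.array(arm.read_force())-f0)
p0=np.array([.46,-.178,.043]);u=np.array([np.cos(-.19),np.sin(-.19),0])
if .018<arm.read_grip_width()<.027:
    for a in np.radians(np.arange(3,46,3)):
        arm.servo_line(p0+u*.162*(1-np.cos(a))+[0,0,.162*np.sin(a)],feed=.06)
        f=np.array(arm.read_force())-f0
        if round(np.degrees(a))%6==3:print(round(np.degrees(a)),f,arm.read_grip_width())
        if np.linalg.norm(f)>30:print("stop");break
arm.sleep(.5)
print(arm.read_t(),arm.read_ee_pos(),np.array(arm.read_force())-f0)
s=arm.get_image("scene")[170:370,130:330];t=arm.get_image("top")[160:360,280:480]
cv2.imwrite("pics/open.png",cv2.resize(np.hstack([s,t]),(800,400)))
px={}
for c in("scene","top"):
    for n,z in(("coral_lid_tab",.0625+.1145),):
        r=arm.pinpoint(c,n);print(c,[(np.round(d["location"]),round(d["p"],2),at_z(c,d["location"],z)) for d in r[:2]])
```

```text
down [ 0.4601 -0.1779  0.0431] [-0.0035 -0.1599 -1.8245]
grip 0.021662524814831587 [-0.7888 -2.4662  4.1325]
3 [ 1.6846 -5.1661 -4.2443] 0.021263531320545596
9 [ 2.7484 -6.0928 -3.4756] 0.0213210721018904
15 [ 3.2263 -4.9041 -6.0146] 0.021458138793501412
21 [ 2.2208 -6.0278 -5.1136] 0.021580120511854737
27 [ 1.6901 -5.5165 -5.3067] 0.02129058572573622
33 [ 0.675  -5.9707 -4.8313] 0.02104351535364758
39 [ 0.5532 -6.1602 -5.8286] 0.02116853495937997
45 [ 0.2823 -5.9028 -5.9697] 0.021571604886414467
19.175 [ 0.5058 -0.1874  0.1569] [-0.2317 -5.6833 -5.1494]
scene [(array([209., 264.]), 0.78, array([ 0.5127, -0.1912,  0.177 ])), (array([153., 375.]), 0.27, array([ 0.6422, -0.3507,  0.177 ]))]
top [(array([394., 258.]), 0.92, array([ 0.498 , -0.1898,  0.177 ])), (array([302., 184.]), 0.4, array([0.6817, 0.0262, 0.177 ]))]
```

View pics/open.png

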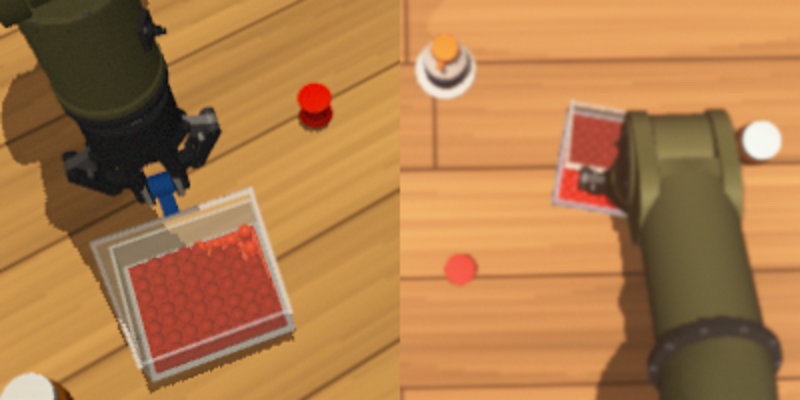

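The lid is raised: in the left view the tab is between the fingers at crop (160,187), and the clear panel is tilted above the box. Tool rise (114 mm) and travel (47 mm) both give about 44.5°. I'll check the bystanders once, then hand in.

Run:
```python
from h import *
np.set_printoptions(precision=3,suppress=True)
arm.get_image("scene")
for n in("bead_jar","bead_dish","thread_spool"):
    r=arm.pinpoint("scene",n);print(n,r and at_z("scene",r[0]["location"],0))
print(arm.read_t(),arm.read_ee_pos(),arm.read_grip_width(),np.abs(arm.read_joint_velocities()).max())
arm.close_job()
```

```text
bead_jar [ 0.582 -0.381  0.   ]
bead_dish [ 0.529  0.394 -0.   ]
thread_spool [0.423 0.015 0.   ]
19.575 [ 0.506 -0.187  0.157] 0.02121570758025572 0.0011716402671715516
the job is handed in; nothing more can be done
```

I pressed the spray cap and let it up again, then lifted the coral lid to about 45° and handed the job in at about 19.6 s, still holding it.

- **Spray cap:** I pushed it down until the force jumped to about 14 N at 0.144 m, the bottom of its 8 mm travel. I then lifted the fingers to 0.23 m, well clear of it. I had no direct reading that the cap was fully up, but in the last top picture it looks free.
- **Coral lid:** I pinched the tab at a 21 mm finger opening and swung it along its arc. The tool's rise (114 mm) and travel (47 mm) both give about 44.5°. The arm was at rest, with about 8 N on the wrist. That angle comes from the tool's position, since the lid joint can't be read.
- **Bystanders:** The jar, dish and spool were found within about 5 mm of their first positions, which is within the networks' error. I didn't go near the green box and did not check its lid again at the end.
- **Disagreement:** The networks' tab positions from the two cameras differed by about 12–15 mm in x, both at the start and at the end. I used colour segmentation for the grasp, where the two views agreed to about 1 mm. At the end, the average of the two network positions matched the tool to within a few millimetres.

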